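Tip the two dead transformers into the scrap tote

ROBOT

A 6-joint arm with a two-finger parallel gripper is mounted at the origin on the work surface. World frame = base frame: x ahead of the robot, y to its left, z up, the work surface at z = 0. Lengths are in m, angles in rad, forces in N, time in s.
With the tool pointing down it reaches from about 0.25 to 0.725 m from the base axis. Payload 4 kg.
Tool frame: the origin (TCP) lies midway between the tips of the shut fingers; the grasp point (between the pads) lies 19 mm behind it; z points along the fingers, y is the line along which they close (so a half turn about z gives the same grasp; the last joint's range is limited). The gripper opens to 85 mm and grips with 20 to 120 N. Pads are 22 mm wide; open, the fingers measure 114 mm over their backs; the gripper's body (76 mm by 85 mm) begins 54 mm behind the grasp point. The pads swing forward as they close: fully open they stand 13 mm farther back than shut.
Start: joints at [-1.171, 0.241, 0.005, 1.335, 0, 1.571], TCP at [0.195, -0.461, 0.231] pointing down, gripper open.
Joint ranges: [-2.72, 2.72], [-1.05, 1.87], [-1.09, 1.28], [-1.99, 2.15], [-1.42, 1.44], [-3.14, 3.14]. Speed limits (rad/s): [2.79, 2.79, 3.14, 3.14, 3.14, 3.14].

INTERFACE

Orientations are given as a unit quaternion [x, y, z, w].
In Python, from workcell import monitor, vision, job gives the robot as it stands.
- The arm moves only by the tool move_arm, never from a script. Its argument "moves" is a list that holds one entry, the list of rows, each a list of 5 numbers: the shift along the world's x, y, z in m, then the turn about the world's z in degrees, then the opening in per cent of the stroke, from 0 (shut) to 100 (fully open). In form: [[[x, y, z, turn, gripper], ...]]. A call has 1 to 5 rows; each row is the pose to reach, as a shift and turn from the pose commanded when the call began; what a row does not reach only later rows make up. A row lasts 1/8 s, in which the tool goes at most 62.5 mm and 10.7 degrees, less where a joint would pass 70% of its speed; a pose out of reach is approached as far as the arm can. A call with a gripper value outside its range is refused whole. The fingers move at their own pace and stop on an object; the grip force is fixed at half the most. Time passes only in rows, so rows that repeat a pose let the fingers close. It gives the time, the measured TCP pose, the force, the opening and the grip force at its end, in the units of the state.
- monitor.get_obs(): the state, without advancing time (a new reading comes with each control period).
- vision.camera(name): name is "scene" or "top" or "wrist"; returns a dict with "color" (420x560x3 uint8, red, green, blue), "camera_matrix" (3x3 intrinsics, pixels), "eye" and "attitude" of the camera in the world; the wrist camera has in their place "hand_eye" (4x4, takes a point from camera to tool coordinates, whose origin is the TCP and whose axes are the flange's). Camera axes: x right, y up, looking along -z (the intrinsics and any distortion apply to the point x, -y, -z); pixel columns grow to the right and rows downward; lengths in m; the calibration is good to about 2 mm. The wrist camera is an equidistant fisheye: a pixel r from the principal point sees the ray r / f radians off the axis. A picture is of the moment at which its call begins: read the wrist's pose just before it. There is no depth.
- job.job_done(): hands the job in; it is judged then, once.
The state is a dict: "clock": time; "joint_pos": joint angles; "joint_vel": joint speeds; "tau": joint torques, N m; "eef_pos": TCP position; "tool_rot": TCP orientation; "ft_force": force on the tool from outside, world axes, zero at the start; "ft_torque": the same for the moment, N m; "grip_width": finger opening in m; "grasp_force": force on a finger pad.
Only numpy, scipy, OpenCV 4.12 (cv2) and the standard library are available. Lean on these libraries where they do the work, as an engineer would, in place of code of your own. Each camera call takes 0.05 s, during which the arm holds its last target. There are 200 camera calls.

TASK

Clear the two dead transformers off the riser shelf: slide each one along the shelf, without lifting it (they are too heavy), until it tips over the edge into the deep, undivided black scrap tote, which stands at the shelf's left or right edge. Both must end up lying inside the tote; leave the multimeter and the solder spool where they stand on the shelf, and nothing goes into the divided parts tray on the other side.

Things in the scene. Friction and masses are not known exactly. Their poses are not given: they have to be found in the camera images.
- riser: Fixed low bench shelf on four legs; flat grey top plate 440 mm (x) by 320 mm (y), no lips, upper surface 120 mm above the bench. Origin: on the bench under the plate's middle. Its x axis points away from the robot (within 0.15 rad), y to the robot's left; the side edges are at y = +160 and -160 mm. Its place varies.
- tote: Scrap tote: fixed deep black open box, no dividers, outside 380 (x) x 220 (y) x 100 mm high, 5 mm walls. Origin: centre of its underside; axes parallel to the riser's. In the riser's frame at x = -40, y = +250 or -250 mm (side varies): its near wall is 20 mm under the plate's edge, rim 20 mm below the plate's upper surface, so what goes over that edge drops in. Mouth beyond the edge 195 mm wide.
- tray: Parts tray: fixed shallow grey box with dividers, 380 x 220 x 55 mm high, at the riser's opposite side edge to the tote, placed likewise. Nothing belongs in it now. Origin: centre of its underside.
- frame_tx: Frame transformer: block of bright laminated steel core with two dark end covers, 105 (x) x 85 (y) x 68 mm high, plus terminals on top to 77 mm. 1.6 to 2.4 kg. Loose, upright on the riser, x and y within 0.35 rad of the riser's. The covers are flat faces 92 mm wide at y = +-42.5 mm. Sliding it takes 7 to 16 N. Origin: centre of its underside.
- frame_tx_center (a point): Middle of the frame transformer, 34 mm above its underside. At the start it lies within 50 mm of y = 0 in the riser's frame, in one of two lanes at about x = -130 and x = +30 mm (each to 15 mm); the toroid stands in the other lane; which is in which varies.
- toroid: Toroidal transformer: squat round copper-wound disc 116 mm in diameter, 55 mm high, lying flat, side upright; steel washer and bolt on top to 64 mm. 1.6 to 2.4 kg. Loose on the riser. Sliding it takes 7 to 16 N. Origin: centre of its underside.
- toroid_center (a point): Middle of the toroidal transformer, 27.5 mm above its underside. At the start it is within 50 mm of y = 0 in the riser's frame, in the lane that the frame transformer does not take. Pushing either along the riser's y clears the other.
- meter: Grey hand multimeter, 80 mm (x) by 160 mm (y) by 34 mm, lying loose on the far part of the riser (about x = +170, y = -55 mm in its frame). 0.35 kg. Origin: centre of its underside. Leave alone.
- solder_spool: Solder spool, 64 mm diameter, 54 mm high, standing on end beside the multimeter on the far part of the riser (about x = +170, y = +105 mm in its frame). Loose, 0.3 kg. Origin: centre of its underside. Leave alone.

How it is judged:
At the end, for the whole second after the job is handed in: Both transformers lie at rest (slower than 30 mm/s) inside the scrap tote: the middle of each is within its walls (within 185 mm of the tote's centre along its length and 105 mm across) and lower than 90 mm above its underside. Any way up will do (x of frame_tx_center in the frame of tote between -0.185 and 0.185 m and y of frame_tx_center in the frame of tote between -0.105 and 0.105 m and z of each of frame_tx_center, toroid_center in the frame of tote below 0.09 m and x of toroid_center in the frame of tote between -0.185 and 0.185 m and y of toroid_center in the frame of tote between -0.105 and 0.105 m and linear speed of each of frame_tx, toroid below 0.03 m/s); the robot touches nothing.
It fails at once if a transformer was lifted (its middle more than 30 mm higher than when standing on the riser) (z of frame_tx_center in the frame of riser above 0.184 m or z of toroid_center in the frame of riser above 0.1775 m).
It fails at once if a bystander (multimeter, solder spool) was moved by more than 30 mm (distance of any of meter, solder_spool from where it was at the start of the episode above 0.03 m).
It fails at once if a transformer went over the wrong edge (its middle below the top of the riser, outside the tote) ((z of frame_tx_center in the frame of riser below 0.1 m and (y of frame_tx_center in the frame of tote above 0.14 m or y of frame_tx_center in the frame of tote below -0.14 m)) or (z of toroid_center in the frame of riser below 0.1 m and (y of toroid_center in the frame of tote above 0.14 m or y of toroid_center in the frame of tote below -0.14 m))).
It also fails if it takes over 50 s, if anything falls off the work surface, if the arm or the gripper's body presses on something with over 40 N, if the wrist force passes 120 N, or if a joint passes its speed limit or range.

## Working session

There is one attempt and no reset: what is moved stays moved. The work goes in short steps, Python scripts to look and compute and a tool call to move; the robot and the scene stay as the last step left them, time stands still between calls to the robot, and variables do not carry over. Pictures are saved under pics/ and viewed, at most 10 in all, crops included, and the job is handed in when it is done.

Besides the shell and the picture viewer there is one more tool, called after "Emit:" as name(argument=value, ...), one argument or row to a line, values as JSON. move_arm: Moves the arm, as the interface text tells. Its arguments: {"type":"object","properties":{"moves":{"type":"array","items":{"type":"array","items":{"type":"array","items":{"type":"number"}}}}},"required":["moves"]}

```bash
mkdir -p pics; cat > h.py <<'E'
import numpy as np, cv2
from scipy.spatial.transform import Rotation as R
from workcell import monitor, vision, job
def snap(n,f):
    c=vision.camera(n); cv2.imwrite(f'pics/{f}.png',cv2.cvtColor(c['color'],cv2.COLOR_RGB2BGR))
    np.savez(f'pics/{f}.npz',K=c['camera_matrix'],eye=c['eye'],att=c['attitude']); return c
def rot(a):
    a=np.array(a); return a if a.shape==(3,3) else R.from_quat(a).as_matrix()
def px2z(f,u,v,z):
    d=np.load(f'pics/{f}.npz'); r=np.linalg.inv(d['K'])@[u,v,1]; r=rot(d['att'])@[r[0],-r[1],-r[2]]
    e=d['eye']; return e+r*(z-e[2])/r[2]
E
python3 - <<'E'
from h import *
for n in('top','scene'):
    c=snap(n,n+'0'); print(n,c['camera_matrix'],c['eye'],c['attitude'],c.keys())
print(monitor.get_obs())
E
```

```text
top [[404.47215662   0.         285.72656868]
 [  0.         404.47215662 206.95458401]
 [  0.           0.           1.        ]] [0.44007154 0.00797828 1.04834321] [ 0.08212111 -0.07457216 -0.66816783  0.73569482] dict_keys(['color', 'camera_matrix', 'eye', 'attitude'])
scene [[392.37418033   0.         279.89048859]
 [  0.         392.37418033 211.29859649]
 [  0.           0.           1.        ]] [ 1.19212604 -0.09100304  0.8206629 ] [0.25405305 0.19726045 0.59355373 0.73772578] dict_keys(['color', 'camera_matrix', 'eye', 'attitude'])
{'clock': 0.1, 'joint_pos': array([-1.17102065e+00,  2.41354391e-01,  3.84215386e-03,  1.33518002e+00,
        6.26611972e-06,  1.57076984e+00]), 'joint_vel': array([-8.81222462e-04, -2.10092805e-03,  3.36722083e-03, -1.21237280e-03,
        9.52161446e-04, -8.01410773e-05]), 'tau': array([ 2.70202763e-04, -3.73138118e+01,  2.53010094e+01,  1.08168207e-02,
       -2.36330499e-05, -1.10469108e-05]), 'eef_pos': array([ 0.1943873 , -0.46005202,  0.23048719]), 'tool_rot': array([ 9.80085785e-01,  1.98572292e-01, -1.85144701e-04, -9.29716084e-04]), 'ft_force': array([-0.36602323, -0.5238914 , -0.26423563]), 'ft_torque': array([ 0.00323494, -0.00497259, -0.03128892]), 'grasp_force': 0.0, 'grip_width': 0.08512396737941436}
```

View pics/top0.png

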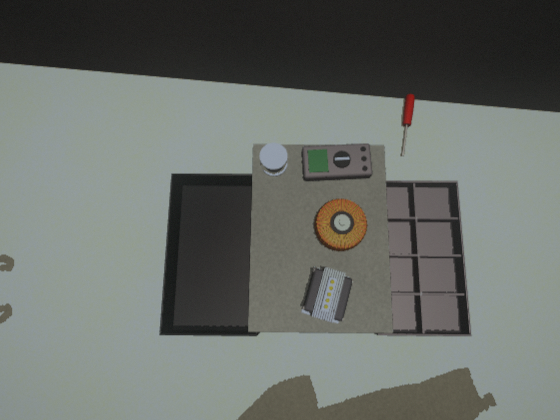

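View pics/scene0.png

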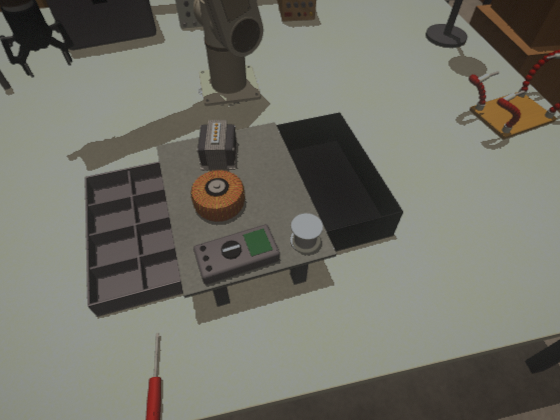

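The tote is on the left (+y). In the top picture the riser corners are at (251,144), (385,146), (391,332) and (249,332). The toroid is near (341,223) and the frame transformer near (328,295), in the near lane.

```bash
python3 - <<'E'
from h import *
P=[px2z('top0',u,v,.12)[:2] for u,v in((251,144),(385,146),(391,332),(249,332))]
print(P); c=np.mean(P,0)
ax=(P[0]+P[1]-P[2]-P[3]); yaw=np.arctan2(ax[1],ax[0]); ay=(P[0]+P[3]-P[1]-P[2]); print(c,yaw,np.arctan2(-ay[0],ay[1]),np.linalg.norm(ax)/2,np.linalg.norm(ay)/2)
M=np.array([[np.cos(yaw),np.sin(yaw)],[-np.sin(yaw),np.cos(yaw)]])
for n,f,u,v,z in(('tor','top0',342,223,.184),('tor','scene0',217,186,.184),('frame','top0',331,294,.197),('frame','scene0',216,132,.197),('spool','top0',274,157,.174),('meter','top0',337,161,.154)):
    p=px2z(f,u,v,z)[:2]; print(n,f,p.round(3),(M@(p-c)).round(3))
im=cv2.imread('pics/top0.png')[250:340,280:380]; cv2.imwrite('pics/c1.png',cv2.resize(im,None,fx=6,fy=6,interpolation=cv2.INTER_CUBIC))
E
```

```text
[array([0.79751137, 0.12754872]), array([ 0.82369707, -0.1979745 ]), array([ 0.39051307, -0.22939651]), array([0.36053628, 0.08147578])]
[ 0.59306445 -0.05458663] 0.08882403984440874 0.08802288131613357 0.4368015292026403 0.319434452951229
tor top0 [ 0.611 -0.098] [ 0.014 -0.045]
tor scene0 [ 0.621 -0.095] [ 0.024 -0.043]
frame top0 [ 0.458 -0.084] [-0.137 -0.017]
frame scene0 [ 0.463 -0.077] [-0.131 -0.011]
spool top0 [0.75  0.065] [0.167 0.105]
meter top0 [ 0.762 -0.081] [ 0.166 -0.041]
```

View pics/c1.png

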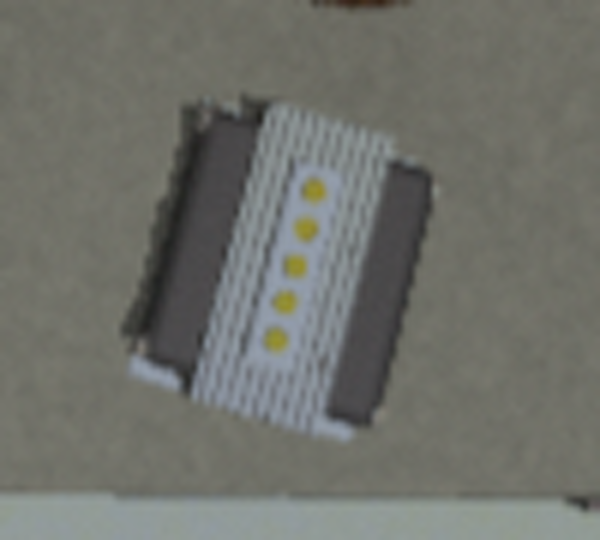

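The terminal row runs about 14° clockwise of the riser, with its centre near (329,294). The positions fit the lanes given. I'll push with two fingers spread along riser x: target tool yaw +72°, and a start point behind the frame at riser (-0.134,-0.11), which is world about (0.469,-0.176).

Emit:
move_arm(
  moves=[
    [[0.05,0.05,0.03,10,50],[0.1,0.1,0.03,20,50],[0.15,0.15,0.03,30,50],[0.19,0.19,0.03,40,50],[0.22,0.23,0.03,50,50]],
  ],
)

```text
clock: 0.72
eef_pos: [0.4087, -0.2376, 0.261]
tool_rot: [0.803, 0.596, -0.0, -0.0]
ft_force: [1.1, -1.3, -0.3]
grip_width: 0.0427
grasp_force: 0.0
```

Emit:
move_arm(
  moves=[
    [[0.03,0.03,0,10,50],[0.05,0.05,0,20,50],[0.055,0.055,0,22,50],[0.055,0.055,0,22,50]],
  ],
)

```text
clock: 1.23
eef_pos: [0.4622, -0.1841, 0.2609]
tool_rot: [0.677, 0.736, -0.0, -0.0]
ft_force: [-0.2, -0.8, -0.1]
grip_width: 0.0422
grasp_force: 0.0
```

```bash
python3 - <<'E'
from h import *
o=monitor.get_obs(); A=R.from_quat(o['tool_rot']).as_matrix(); print(o['eef_pos'],np.degrees(np.arctan2(A[1,1],A[0,1])),o['grip_width'],o['joint_pos'],o['clock'])
snap('top','top1')
E
```

```text
[ 0.46220704 -0.18413965  0.26086824] 4.850619479255728 0.0422052590507662 [-3.78854359e-01  2.25905975e-01  6.27099450e-02  1.40872763e+00
 -4.34674938e-04  1.10728300e+00] 1.225
```

View pics/top1.png

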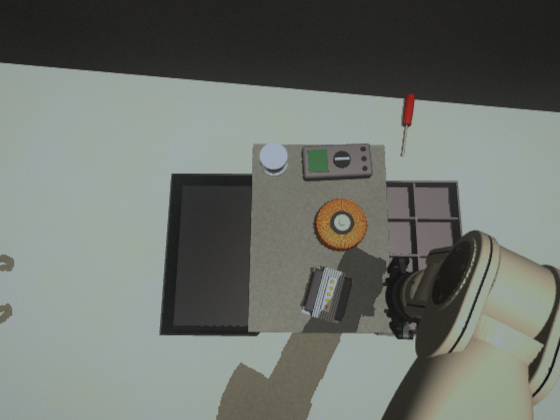

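The tool is at riser (-0.142,-0.118), clear behind the frame. I'll descend, then push along riser y.

Emit:
move_arm(
  moves=[
    [[0.007,0,-0.05,0,50],[0.007,0,-0.09,0,50],[0.007,0,-0.115,0,50],[0.007,0,-0.117,0,50],[0.007,0,-0.117,0,50]],
  ],
)

```text
clock: 1.9
eef_pos: [0.4696, -0.1851, 0.1453]
tool_rot: [0.677, 0.736, 0.0, 0.001]
ft_force: [0.2, -0.4, 1.2]
grip_width: 0.0426
grasp_force: 0.0
```

Emit:
move_arm(
  moves=[
    [[-0.001,0.01,0,0,50],[-0.002,0.02,0,0,50],[-0.003,0.03,0,0,50],[-0.004,0.04,0,0,50],[-0.004,0.05,0,0,50]],
  ],
)

```text
clock: 2.52
eef_pos: [0.4667, -0.1355, 0.1448]
tool_rot: [0.677, 0.736, -0.001, 0.003]
ft_force: [3.3, -7.9, -2.3]
grip_width: 0.0429
grasp_force: 3.4
```

Emit:
move_arm(
  moves=[
    [[-0.001,0.01,0,0,50],[-0.002,0.02,0,0,50],[-0.003,0.03,0,0,50],[-0.004,0.04,0,0,50],[-0.004,0.05,0,0,50]],
  ],
)

```text
clock: 3.15
eef_pos: [0.4627, -0.0867, 0.145]
tool_rot: [0.677, 0.736, -0.002, 0.004]
ft_force: [0.5, -11.4, -0.0]
grip_width: 0.0426
grasp_force: 5.4
```

```bash
python3 - <<'E'
from h import *
a=snap('top','top2');b=snap('scene','sc2')
cv2.imwrite('pics/m2.png',np.vstack([cv2.resize(cv2.imread('pics/top2.png')[130:350,150:480],None,fx=1.3,fy=1.3),cv2.resize(cv2.imread('pics/sc2.png')[90:310,80:410],None,fx=1.3,fy=1.3)]))
E
```

```text
(no output)
```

View pics/m2.png

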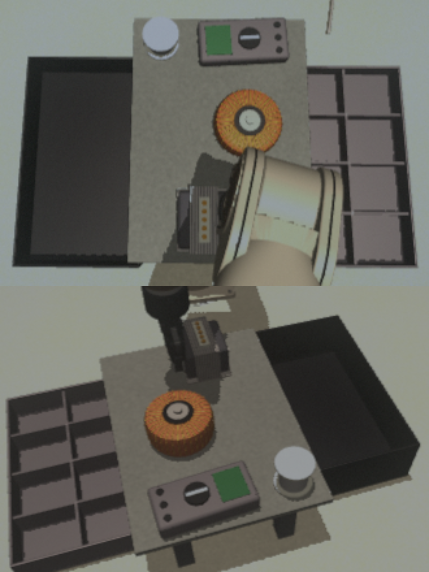

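The frame has turned flush against both fingers and moves along riser y; the toroid has not moved. I'll continue to the edge.

Emit:
move_arm(
  moves=[
    [[-0.001,0.012,0,0,50],[-0.002,0.024,0,0,50],[-0.003,0.036,0,0,50],[-0.004,0.048,0,0,50],[-0.005,0.06,0,0,50]],
  ],
)

```text
clock: 3.88
eef_pos: [0.4575, -0.0269, 0.145]
tool_rot: [0.677, 0.736, -0.002, 0.004]
ft_force: [1.4, -11.2, 1.4]
grip_width: 0.043
grasp_force: 5.7
```

Emit:
move_arm(
  moves=[
    [[-0.001,0.012,0,0,50],[-0.002,0.024,0,0,50],[-0.003,0.036,0,0,50],[-0.004,0.048,0,0,50],[-0.005,0.06,0,0,50]],
  ],
)

```text
clock: 4.5
eef_pos: [0.453, 0.0321, 0.1458]
tool_rot: [0.677, 0.736, -0.002, 0.005]
ft_force: [1.2, -15.4, 8.2]
grip_width: 0.043
grasp_force: 7.7
```

Emit:
move_arm(
  moves=[
    [[-0.001,0.012,0,0,50],[-0.002,0.024,0,0,50],[-0.003,0.036,0,0,50],[-0.003,0.036,0,0,50],[-0.003,0.036,0,0,50]],
  ],
)

```text
clock: 5.12
eef_pos: [0.4481, 0.072, 0.1438]
tool_rot: [0.676, 0.737, -0.0, -0.0]
ft_force: [-0.2, 0.4, -0.4]
grip_width: 0.0429
grasp_force: 0.0
```

```bash
python3 - <<'E'
from h import *
a=snap('top','top3');b=snap('scene','sc3')
cv2.imwrite('pics/m3.png',np.vstack([cv2.resize(cv2.imread('pics/top3.png')[130:350,150:480],None,fx=1.3,fy=1.3),cv2.resize(cv2.imread('pics/sc3.png')[90:310,80:410],None,fx=1.3,fy=1.3)]))
E
```

```text
(no output)
```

View pics/m3.png

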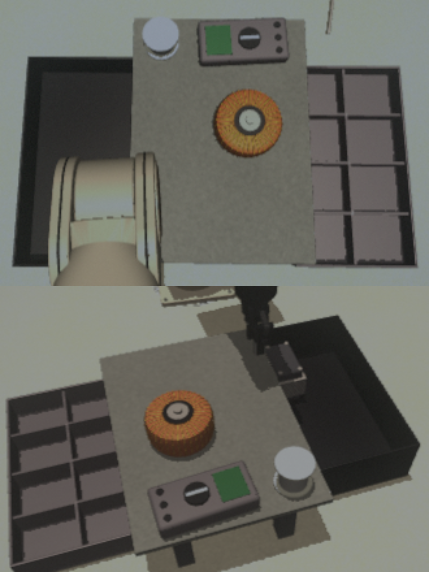

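The frame has gone over the edge, but its rest pose is partly hidden by the arm. I'll lift clear, go behind the toroid (world 0.625,-0.20) and look again.

Emit:
move_arm(
  moves=[
    [[0,-0.01,0.06,0,50],[0,-0.02,0.115,0,70],[0.03,-0.07,0.115,0,70],[0.06,-0.12,0.115,0,70],[0.09,-0.17,0.115,0,70]],
  ],
)

```text
clock: 5.85
eef_pos: [0.5393, -0.0999, 0.2595]
tool_rot: [0.676, 0.737, 0.0, 0.0]
ft_force: [0.6, 0.6, -0.0]
grip_width: 0.0597
grasp_force: 0.0
```

Emit:
move_arm(
  moves=[
    [[0.03,-0.04,0,0,70],[0.06,-0.08,0,0,70],[0.088,-0.104,0,0,70],[0.088,-0.104,0,0,70],[0.088,-0.104,0,0,70]],
  ],
)

```text
clock: 6.48
eef_pos: [0.6259, -0.202, 0.2586]
tool_rot: [0.676, 0.737, -0.0, -0.001]
ft_force: [-0.3, 1.6, -0.3]
grip_width: 0.06
grasp_force: 0.0
```

```bash
python3 - <<'E'
from h import *
print(monitor.get_obs()['eef_pos'])
a=snap('top','top4');b=snap('scene','sc4')
cv2.imwrite('pics/m4.png',np.vstack([cv2.resize(cv2.imread('pics/top4.png')[130:350,150:480],None,fx=1.35,fy=1.35),cv2.resize(cv2.imread('pics/sc4.png')[90:310,80:410],None,fx=1.35,fy=1.35)]))
E
```

```text
[ 0.62593737 -0.20204732  0.25856478]
```

View pics/m4.png

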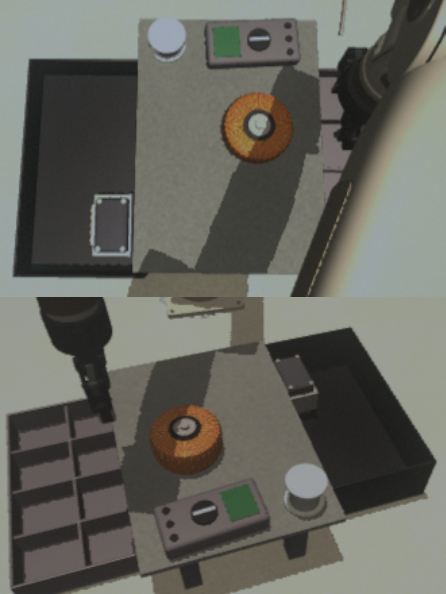

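The frame lies on its side inside the tote (top view about (112,225) in this crop). The toroid is unmoved at its start, and the tool is centred behind it. I'll descend and push.

Emit:
move_arm(
  moves=[
    [[0,0,-0.05,0,70],[0,0,-0.09,0,70],[0,0,-0.115,0,70],[0,0,-0.118,0,70],[0,0,-0.118,0,70]],
  ],
)

```text
clock: 7.2
eef_pos: [0.6269, -0.2018, 0.1429]
tool_rot: [0.676, 0.737, 0.0, 0.001]
ft_force: [0.0, 0.6, 0.3]
grip_width: 0.0596
grasp_force: 0.0
```

Emit:
move_arm(
  moves=[
    [[-0.001,0.012,0,0,70],[-0.002,0.024,0,0,70],[-0.003,0.036,0,0,70],[-0.004,0.048,0,0,70],[-0.005,0.06,0,0,70]],
  ],
)

```text
clock: 7.82
eef_pos: [0.6211, -0.1463, 0.1418]
tool_rot: [0.677, 0.736, -0.004, 0.003]
ft_force: [0.3, -12.7, -1.2]
grip_width: 0.0599
grasp_force: 6.2
```

Emit:
move_arm(
  moves=[
    [[-0.001,0.012,0,0,70],[-0.002,0.024,0,0,70],[-0.003,0.036,0,0,70],[-0.004,0.048,0,0,70],[-0.005,0.06,0,0,70]],
  ],
)

```text
clock: 8.45
eef_pos: [0.617, -0.0866, 0.1418]
tool_rot: [0.677, 0.736, -0.003, 0.004]
ft_force: [1.7, -14.0, -1.4]
grip_width: 0.0599
grasp_force: 6.1
```

```bash
python3 - <<'E'
from h import *
a=snap('top','top5');b=snap('scene','sc5')
cv2.imwrite('pics/m5.png',np.vstack([cv2.resize(cv2.imread('pics/top5.png')[130:350,150:480],None,fx=1.35,fy=1.35),cv2.resize(cv2.imread('pics/sc5.png')[90:310,80:410],None,fx=1.35,fy=1.35)]))
E
```

```text
(no output)
```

View pics/m5.png

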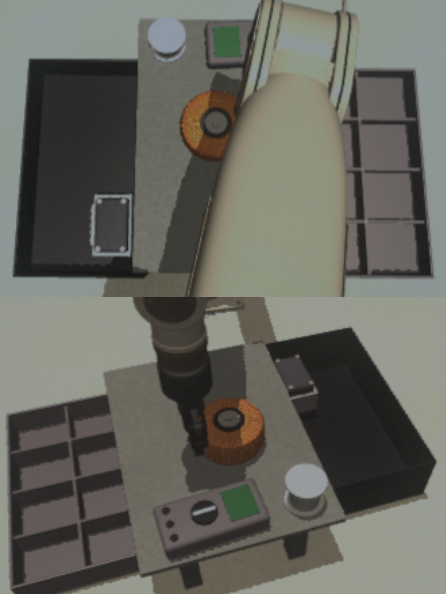

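The toroid sits in the finger cradle, clear of the meter and spool. I'll continue over the edge.

Emit:
move_arm(
  moves=[
    [[-0.001,0.012,0,0,70],[-0.002,0.024,0,0,70],[-0.003,0.036,0,0,70],[-0.004,0.048,0,0,70],[-0.005,0.06,0,0,70]],
  ],
)

```text
clock: 9.18
eef_pos: [0.612, -0.0266, 0.1417]
tool_rot: [0.677, 0.736, -0.003, 0.004]
ft_force: [0.7, -12.8, 1.0]
grip_width: 0.0595
grasp_force: 6.3
```

Emit:
move_arm(
  moves=[
    [[-0.001,0.012,0,0,70],[-0.002,0.024,0,0,70],[-0.003,0.036,0,0,70],[-0.004,0.048,0,0,70],[-0.005,0.06,0,0,70]],
  ],
)

```text
clock: 9.8
eef_pos: [0.6071, 0.0329, 0.142]
tool_rot: [0.678, 0.735, -0.003, 0.004]
ft_force: [0.8, -14.6, 5.1]
grip_width: 0.0598
grasp_force: 7.3
```

Emit:
move_arm(
  moves=[
    [[-0.001,0.012,0,0,70],[-0.002,0.024,0,0,70],[-0.004,0.04,0,0,70],[-0.004,0.04,0,0,70],[-0.004,0.04,0,0,70]],
  ],
)

```text
clock: 10.42
eef_pos: [0.602, 0.0783, 0.1409]
tool_rot: [0.676, 0.737, -0.0, -0.0]
ft_force: [-0.7, 0.3, -0.9]
grip_width: 0.0597
grasp_force: 0.0
```

Emit:
move_arm(
  moves=[
    [[0,-0.01,0.06,0,70],[0,-0.02,0.12,0,70],[0,-0.08,0.12,0,70],[0,-0.14,0.12,0,70],[0,-0.18,0.12,0,70]],
  ],
)

```text
clock: 11.05
eef_pos: [0.6019, -0.1043, 0.2604]
tool_rot: [0.677, 0.736, -0.001, -0.001]
ft_force: [0.6, -0.5, 0.2]
grip_width: 0.0597
grasp_force: 0.0
```

```bash
python3 - <<'E'
from h import *
a=snap('top','top6');b=snap('scene','sc6')
cv2.imwrite('pics/m6.png',np.vstack([cv2.resize(cv2.imread('pics/top6.png')[130:350,150:480],None,fx=1.35,fy=1.35),cv2.resize(cv2.imread('pics/sc6.png')[90:310,80:410],None,fx=1.35,fy=1.35)]))
E
```

```text
(no output)
```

View pics/m6.png

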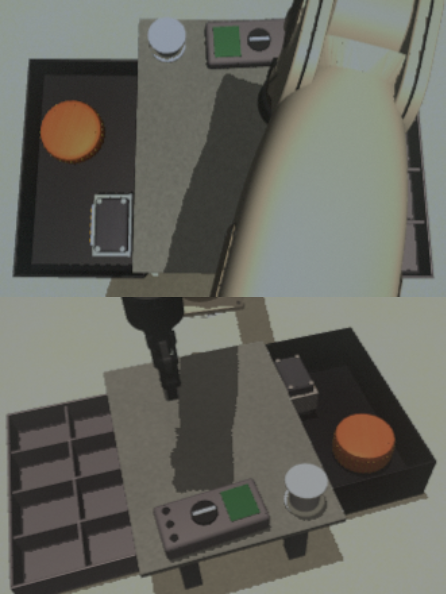

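The toroid lies upside down in the tote at (72,130) and the frame on its side at (112,225). The meter and spool have not moved. I'll let things settle briefly, then hand in.

Emit:
move_arm(
  moves=[
    [[0,0,0,0,70],[0,0,0,0,70],[0,0,0,0,70],[0,0,0,0,70],[0,0,0,0,70]],
  ],
)

```text
clock: 11.78
eef_pos: [0.6026, -0.1017, 0.2614]
tool_rot: [0.676, 0.737, 0.0, 0.0]
ft_force: [0.3, -0.5, -0.1]
grip_width: 0.0597
grasp_force: 0.0
```

```bash
python3 - <<'E'
from h import *
c=snap('top','top7')
print(np.abs(cv2.imread('pics/top7.png')[130:340,160:260].astype(int)-cv2.imread('pics/top6.png')[130:340,160:260]).max())
print(job.job_done())
E
```

```text
25
the job is handed in; nothing more can be done
None
```

Both transformers are in the scrap tote, the multimeter and spool look unmoved on the shelf, nothing went into the parts tray, and the job was handed in at about 12 s (no verdict was returned).

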